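# Start a flange nut on the stud of a spring clamp and run it down

## Task

Put the flange nut on the stud of the clamping fixture, flange down, and start it on the thread without forcing it: back it off (anticlockwise from above) with light pressure until it drops in. Then wind it gently clockwise until it has pressed the sprung clamp plate down home, and let go. Leave the sanding block, the offcut and the glue bottle where they are.

Things in the scene. Friction and masses are not known exactly. Their poses are not given: they have to be found in the camera images.
- flange_nut: steel hex flange nut, about 0.22 kg, lying flange down on the bench: hexagon 50 mm across flats from 5 to 30 mm above its underside, round flange 67 mm diameter and 5 mm thick at the bottom, bore 40 mm. Origin: centre of the underside, z up the bore; the x axis is square to a pair of flats, so flats also face every 60 degrees from x.
- nut_lugs (a point): point on the nut's axis, 8 mm above its underside, level with the undersides of three thread lugs in its bore: 120 degrees apart, 22 degrees (6.4 mm) wide, 2.5 mm thick, reaching in to a 30 mm circle. On the stud the nut is 1 to 1.5 mm loose sideways and has 1.5 mm of axial play in the thread.
- fixture: grey clamping fixture fixed to the bench, base 100 x 150 x 14 mm, with the stud upright in its middle. Origin: centre of the underside, on the stud's axis, z up. Heights of the nut's underside above this origin: 40.5 to 44.5 mm while its lugs ride on the thread's end, 36.5 to 37.5 mm once dropped in, 32.7 mm with the clamp plate home.
- stud: fixed steel stud, origin as the fixture's: 28 mm core, bevelled from 56 mm up to the nose, 18 mm wide at 62 mm; three-start right-hand thread, 37 mm outside, lead 21 mm a turn (clockwise from above winds the nut down, 7 mm from start to start). The starts are 120 degrees apart; their angle is not told by this pose. The nut may press on it with 80 N at most (a turn of about 0.7 N m).
- stud_thread_end (a point): point on the stud's axis at the thread's end, 51 mm up. Clockwise from each blunt start the top falls 2.5 mm in 74 degrees to a lip (8 degrees wide, 1.5 mm higher than the starts), then a 38 degree gap to the next start. Backed off, lugs climb, pass a start and drop 6 mm into the gap, stopped by the lip; clockwise they are then in the thread. Turned clockwise undropped they jam on lips or starts.
- clamp_plate (a joint): how far the sprung clamp plate is pressed down (m): steel plate 75 x 130 x 8 mm round the stud, its top 36.2 mm above the fixture's origin at 0 (up), home on two pads at 0.0035. The spring pushes up with about 4 N at 0, 11 N at home. Home comes 90 to 130 degrees clockwise after the drop; there the turning moment rises above 0.3 N m.
- sanding_block: loose cork sanding block 45 x 85 x 28 mm, long along its y; origin centre of the underside
- offcut: loose pale wood block 45 x 60 x 20 mm, long along its y; origin centre of the underside
- glue: loose upright amber glue bottle with red spout, 58 mm diameter, 164 mm high; origin centre of the underside
Mind the look-alikes: they are no part of the job. What is shaped like the flange_nut but orange is not meant.

How it is judged:
By the outcome, as a careful person would: the job done as asked, in the order asked, and still so for the second after the job is handed in, with the robot touching nothing.
It also fails if it takes over 61 s, if anything falls off the work surface, if the arm or the gripper's body presses on something with over 40 N, if the wrist force passes 120 N, or if a joint passes its speed limit or range.

## Robot

A 6-joint arm with a two-finger parallel gripper is mounted at the origin on a cart in front of the work surface, level with it; the furniture and walls round the work are solid. World frame = base frame: x ahead of the robot, y to its left, z up, the work surface at z = 0. Lengths are in m, angles in degrees, forces in N, time in s.
With the tool pointing down it reaches from about 0.375 to 0.9 m from the base axis. Payload 3.1 kg.
Tool frame: the origin (TCP) lies midway between the tips of the shut fingers; the grasp point (between the pads) lies 19 mm behind it; z points along the fingers, y is the line along which they close (so a half turn about z gives the same grasp; the last joint's range is limited). The gripper opens to 85 mm and grips with 20 to 120 N. Pads are 22 mm wide; open, the fingers measure 114 mm over their backs; the gripper's body (76 mm by 85 mm) begins 54 mm behind the grasp point. The pads swing forward as they close: fully open they stand 13 mm farther back than shut.
Start: joints at [-84.311, 30.224, 82.088, -0, 67.689, -10.227], TCP at [0.171, -0.601, 0.231] pointing down, gripper open.
Joint ranges: [-176.69, 176.69], [-43.24, 126.21], [12.49, 139.97], [-82, 262], [0, 151.66], [-163.58, 163.58]. Speed limits (degrees/s): [159.86, 159.86, 180, 180, 180, 180].

## Interface

Orientations are given as [roll, pitch, yaw] about the fixed x, y, z axes, in that order (R = Rz(yaw) Ry(pitch) Rx(roll)).
In Python, from rig import arm gives the robot as it stands.
- The arm moves only by the tool play_rows, never from a script. Its argument "rows" is a list of rows, each an object of numbers: "dx", "dy", "dz": the shift along the tool's x, y, z in mm; "ax", "ay", "az": the turn, a rotation vector about the tool's x, y, z in rad; "gripper": the opening, from 0 (shut) to 1 (fully open). A call has 1 to 8 rows; each row shifts and turns the commanded pose from where the row before left it, along the tool's axes as they then stand; what a row does not reach is not made up. A row lasts 1/12 s, in which the tool goes at most 41.7 mm and 7.16 degrees, less where a joint would pass 70% of its speed; a pose out of reach is approached as far as the arm can. A call with a gripper value outside its range is refused whole. The fingers move at their own pace and stop on an object; the grip force is fixed at half the most. Time passes only in rows, so rows that do not move let the fingers close. It gives the time, the measured TCP pose, the force, the opening and the grip force at its end, in the units of the state.
- arm.get_state(): the state, without advancing time (a new reading comes with each control period).
- arm.snapshot(name): name is "scene" or "top" or "wrist"; returns the picture (384x512x3 uint8, red, green, blue); there is no depth.
- arm.get_calibration(name): a dict with "fx", "fy", "cx", "cy" (pixels), "xyz" and "rotation" of the camera in the world; the wrist camera has in their place "mount" (4x4, takes a point from camera to tool coordinates, whose origin is the TCP and whose axes are the flange's). Camera axes: x right, y down, z forward; pixel columns grow to the right and rows downward; lengths in m; the calibration is good to about 2 mm. A picture is of the moment at which its call begins: read the wrist's pose just before it. get_calibration takes no time and is no camera call.
- arm.finish_job(): hands the job in; it is judged then, once.
The state is a dict: "clock": time; "qpos": joint angles; "qd": joint speeds; "effort": joint torques, N m; "eef_pos": TCP position; "orientation": TCP orientation; "contact_force": force on the tool from outside, world axes, zero at the start; "moment": the same for the moment, N m; "finger_gap": finger opening in m; "grip_force": force on a finger pad.
Only numpy, scipy, OpenCV 4.12 (cv2) and the standard library are available. Lean on these libraries where they do the work, as an engineer would, in place of code of your own. Each camera call takes 0.05 s, during which the arm holds its last target. There are 200 camera calls.

## Working session

There is one attempt and no reset: what is moved stays moved. The work goes in short steps, Python scripts to look and compute and a tool call to move; the robot and the scene stay as the last step left them, time stands still between calls to the robot, and variables do not carry over. Pictures are saved under pics/ and viewed, at most 10 in all, crops included, and the job is handed in when it is done.

Besides the shell and the picture viewer there is one more tool, called after "Request:" as name(argument=value, ...) on one line, values as JSON. play_rows: Moves the arm, as the interface text tells. Its arguments: {"type":"object","properties":{"rows":{"type":"array"}},"required":["rows"]}

```bash
ls; mkdir -p pics; python3 - <<'E'
from rig import arm
import cv2,json
s=arm.get_state();print(s)
for n in("scene","top","wrist"):
    p=arm.snapshot(n);cv2.imwrite(f"pics/{n}0.png",p[:,:,::-1]);print(n,arm.get_calibration(n))
E
```

```text
pics
{'clock': 0.0, 'qpos': array([-8.43102200e+01,  3.02778291e+01,  8.21578009e+01,  2.25354320e-03,
        6.76902953e+01, -1.02253929e+01]), 'qd': array([-0.00150364,  0.03792748,  0.03080169,  0.03104567,  0.10079909,
       -0.03377926]), 'effort': array([-2.88963733e-03, -4.42362213e+01, -1.78024507e+01, -2.68997892e-04,
        8.46293871e-03, -1.73140734e-05]), 'eef_pos': array([ 0.17136892, -0.6002873 ,  0.23033797]), 'orientation': array([-1.79876445e+02, -2.44042434e-02,  1.59142888e+01]), 'contact_force': array([-0.34410998, -0.62234717, -0.28213109]), 'moment': array([ 0.00248522,  0.06134862, -0.02043662]), 'grip_force': 0.0, 'finger_gap': 0.08527077493442559}
scene {'fx': 481.59850180794, 'fy': 481.59850180794, 'cx': 263.752314599606, 'cy': 189.59679797548608, 'xyz': array([-0.07957594,  0.73978234,  0.70012874]), 'rotation': array([-1.28626423e+02,  7.17927146e-02, -1.36822961e+02])}
top {'fx': 419.8672790820328, 'fy': 419.8672790820328, 'cx': 247.57121025252297, 'cy': 190.7478640249495, 'xyz': array([0.32728137, 0.16378106, 1.09129372]), 'rotation': array([-171.32544709,   -0.52870635,  -89.40966142])}
wrist {'fx': 275.88523582100714, 'fy': 275.88523582100714, 'cx': 254.75696381164371, 'cy': 194.60844415809862, 'mount': array([[-7.98693371e-04, -9.63064844e-01, -2.69268395e-01,
         6.77483524e-02],
       [ 9.99999661e-01, -7.15941386e-04, -4.05525209e-04,
        -1.95200766e-04],
       [ 1.97766684e-04, -2.69268627e-01,  9.63065090e-01,
        -1.43173301e-01],
       [ 0.00000000e+00,  0.00000000e+00,  0.00000000e+00,
         1.00000000e+00]])}
```

View pics/top0.png

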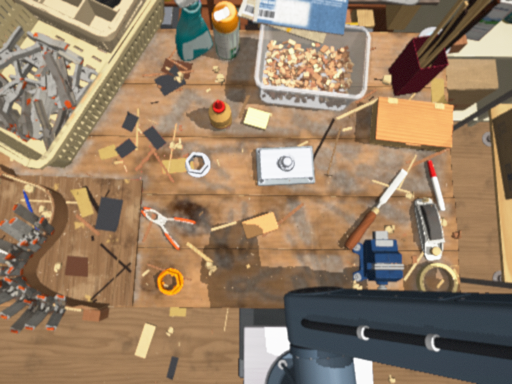

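View pics/scene0.png

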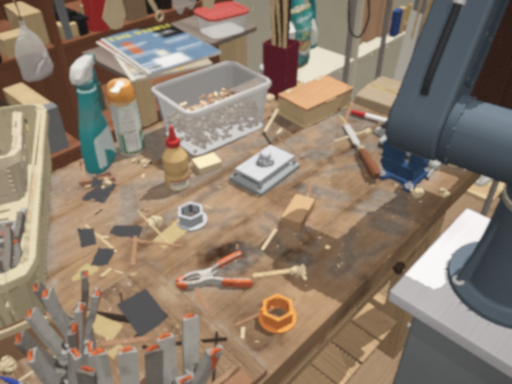

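Top view: the steel nut is at (198,164), the fixture at (285,166), the glue at (219,115), and the blocks at (257,117) and (262,223). Nut candidates are the grey one at top (198,164) and the orange one at top (171,281). The grey steel one matches the description, so I'll check it in a crop.

```bash
cat > h.py <<'E'
import numpy as np,cv2
from scipy.spatial.transform import Rotation as R
from rig import arm
def eul(r): return R.from_euler('xyz',r,degrees=True).as_matrix()
def cam(n,st=None):
    c=arm.get_calibration(n)
    if n=="wrist":
        st=st or arm.get_state()
        T=np.eye(4);T[:3,:3]=eul(st['orientation']);T[:3,3]=st['eef_pos'];T=T@np.array(c['mount'])
        return c,T[:3,:3],T[:3,3]
    return c,eul(c['rotation']),np.array(c['xyz'])
def ray(n,u,v,z,st=None):
    c,M,p=cam(n,st);d=M@np.array([(u-c['cx'])/c['fx'],(v-c['cy'])/c['fy'],1]);return p+d*(z-p[2])/d[2]
def proj(n,P,st=None):
    c,M,p=cam(n,st);q=(np.atleast_2d(P)-p)@M;return np.c_[q[:,0]/q[:,2]*c['fx']+c['cx'],q[:,1]/q[:,2]*c['fy']+c['cy']]
E
python3 - <<'E'
from h import *
a=cv2.imread('pics/top0.png');b=cv2.imread('pics/scene0.png')
A=cv2.resize(a[100:200,180:330],None,fx=5,fy=5,interpolation=cv2.INTER_CUBIC)[:, :]
B=cv2.resize(b[195:235,170:215],None,fx=5,fy=5,interpolation=cv2.INTER_CUBIC)
cv2.imwrite('pics/c1.png',A)
for n,z in((( 198,163.5),.03),((285,163),.062),((285,165),.0362),((171,281),.03),((219,107),.16),((257,117),.02),((262,223),.028)):
    print(n,ray('top',*n,z).round(4))
print('scene',ray('scene',192,211,.03).round(4),ray('scene',265,155,.062).round(4))
E
```

```text
(198, 163.5) [0.5589 0.2843 0.03  ]
(285, 163) [0.5559 0.0628 0.062 ]
(285, 165) [0.5564 0.0603 0.0362]
(171, 281) [0.2614 0.3426 0.03  ]
(219, 107) [0.6646 0.2247 0.16  ]
(257, 117) [0.689  0.1326 0.02  ]
(262, 223) [0.4074 0.1182 0.028 ]
scene [0.556  0.2851 0.03  ] [0.5538 0.0617 0.062 ]
```

View pics/c1.png

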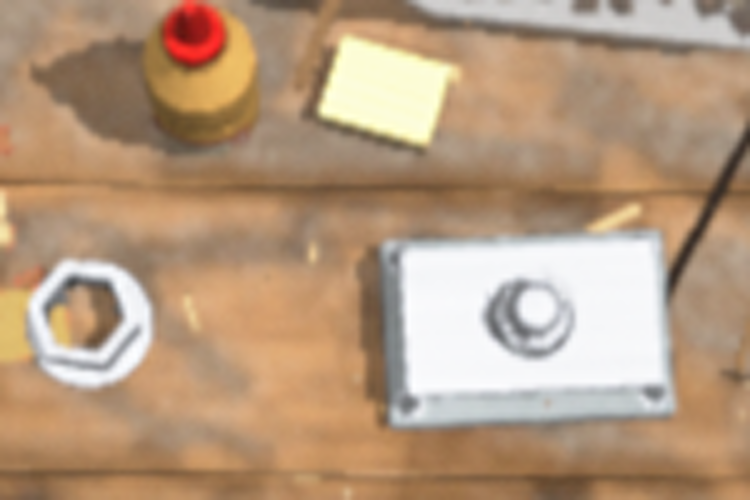

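The grey hex nut at crop (89,316), which is top (198,163), is the steel flange nut. The stud is at crop (535,310). I'll move to a wrist view above the fixture.

Request:
play_rows(rows=[{"dx":26.6,"dy":-18.4,"gripper":1},{"dx":26.6,"dy":-18.4,"gripper":1},{"dx":26.6,"dy":-18.4,"gripper":1},{"dx":26.6,"dy":-18.4,"gripper":1},{"dx":26.6,"dy":-18.4,"gripper":1},{"dx":26.6,"dy":-18.4,"gripper":1},{"dx":26.6,"dy":-18.4,"gripper":1},{"dx":26.6,"dy":-18.4,"gripper":1}])

```text
schema error: expected keys dx, dy, dz, ax, ay, az, gripper
```

Request:
play_rows(rows=[{"dx":26.6,"dy":-18.4,"gripper":1},{"dx":26.6,"dy":-18.4,"gripper":1},{"dx":26.6,"dy":-18.4,"gripper":1},{"dx":26.6,"dy":-18.4,"gripper":1},{"dx":26.6,"dy":-18.4,"gripper":1},{"dx":26.6,"dy":-18.4,"gripper":1},{"dx":26.6,"dy":-18.4,"gripper":1},{"dx":26.6,"dy":-18.4,"gripper":1}])

```text
schema error: expected keys dx, dy, dz, ax, ay, az, gripper
```

Request:
play_rows(rows=[{"az":-0.108,"gripper":1},{"az":-0.108,"gripper":1},{"az":-0.108,"gripper":1},{"az":-0.108,"gripper":1},{"az":-0.108,"gripper":1},{"az":-0.108,"gripper":1},{"gripper":1}])

```text
schema error: expected keys dx, dy, dz, ax, ay, az, gripper
```

Request:
play_rows(rows=[{"az":-0.108,"gripper":1},{"az":-0.108,"gripper":1},{"az":-0.108,"gripper":1},{"az":-0.108,"gripper":1},{"az":-0.108,"gripper":1},{"az":-0.108,"gripper":1},{"gripper":1},{"gripper":1}])

```text
schema error: expected keys dx, dy, dz, ax, ay, az, gripper
```

Request:
play_rows(rows=[{"dx":32.8,"dy":-22.7,"dz":0,"ax":0,"ay":0,"az":0,"gripper":1},{"dx":32.8,"dy":-22.7,"dz":0,"ax":0,"ay":0,"az":0,"gripper":1},{"dx":32.8,"dy":-22.7,"dz":0,"ax":0,"ay":0,"az":0,"gripper":1},{"dx":32.8,"dy":-22.7,"dz":0,"ax":0,"ay":0,"az":0,"gripper":1},{"dx":32.8,"dy":-22.7,"dz":0,"ax":0,"ay":0,"az":0,"gripper":1},{"dx":32.8,"dy":-22.7,"dz":0,"ax":0,"ay":0,"az":0,"gripper":1},{"dx":32.8,"dy":-22.7,"dz":0,"ax":0,"ay":0,"az":0,"gripper":1}])

```text
clock: 0.73
eef_pos: [0.3494, -0.3834, 0.2312]
orientation: [-180.0, 0.0, 15.9]
contact_force: [0.5, -0.5, 0.6]
finger_gap: 0.0856
grip_force: 0.0
```

Request:
play_rows(rows=[{"dx":32.8,"dy":-22.7,"dz":0,"ax":0,"ay":0,"az":0,"gripper":1},{"dx":32.8,"dy":-22.7,"dz":0,"ax":0,"ay":0,"az":0,"gripper":1},{"dx":32.8,"dy":-22.7,"dz":0,"ax":0,"ay":0,"az":0,"gripper":1},{"dx":32.8,"dy":-22.7,"dz":0,"ax":0,"ay":0,"az":0,"gripper":1},{"dx":32.8,"dy":-22.7,"dz":0,"ax":0,"ay":0,"az":0,"gripper":1},{"dx":32.8,"dy":-22.7,"dz":0,"ax":0,"ay":0,"az":0,"gripper":1}])

```text
clock: 1.23
eef_pos: [0.5014, -0.1984, 0.2312]
orientation: [-180.0, 0.0, 15.9]
contact_force: [0.4, -0.5, 0.7]
finger_gap: 0.0856
grip_force: 0.0
```

Request:
play_rows(rows=[{"dx":0,"dy":0,"dz":0,"ax":0,"ay":0,"az":-0.108,"gripper":1},{"dx":0,"dy":0,"dz":0,"ax":0,"ay":0,"az":-0.108,"gripper":1},{"dx":0,"dy":0,"dz":0,"ax":0,"ay":0,"az":-0.108,"gripper":1},{"dx":0,"dy":0,"dz":0,"ax":0,"ay":0,"az":-0.108,"gripper":1},{"dx":0,"dy":0,"dz":0,"ax":0,"ay":0,"az":-0.108,"gripper":1},{"dx":0,"dy":0,"dz":0,"ax":0,"ay":0,"az":-0.108,"gripper":1}])

```text
clock: 1.73
eef_pos: [0.5004, -0.2, 0.2311]
orientation: [-180.0, 0.0, 53.4]
contact_force: [0.1, 0.8, -0.3]
finger_gap: 0.0851
grip_force: 0.0
```

Request:
play_rows(rows=[{"dx":0,"dy":0,"dz":0,"ax":0,"ay":0,"az":-0.108,"gripper":1},{"dx":0,"dy":0,"dz":0,"ax":0,"ay":0,"az":-0.108,"gripper":1},{"dx":0,"dy":0,"dz":0,"ax":0,"ay":0,"az":-0.108,"gripper":1},{"dx":0,"dy":0,"dz":0,"ax":0,"ay":0,"az":-0.108,"gripper":1},{"dx":0,"dy":0,"dz":0,"ax":0,"ay":0,"az":-0.108,"gripper":1},{"dx":0,"dy":0,"dz":0,"ax":0,"ay":0,"az":-0.108,"gripper":1},{"dx":0,"dy":0,"dz":0,"ax":0,"ay":0,"az":0,"gripper":1}])

```text
clock: 2.32
eef_pos: [0.5003, -0.2001, 0.2311]
orientation: [-180.0, -0.0, 90.3]
contact_force: [-0.0, 0.2, -0.7]
finger_gap: 0.0856
grip_force: 0.0
```

Request:
play_rows(rows=[{"dx":37.4,"dy":7.9,"dz":8.7,"ax":0,"ay":0,"az":0,"gripper":1},{"dx":37.4,"dy":7.9,"dz":8.7,"ax":0,"ay":0,"az":0,"gripper":1},{"dx":37.4,"dy":7.9,"dz":8.7,"ax":0,"ay":0,"az":0,"gripper":1},{"dx":37.4,"dy":7.9,"dz":8.7,"ax":0,"ay":0,"az":0,"gripper":1},{"dx":37.4,"dy":7.9,"dz":8.7,"ax":0,"ay":0,"az":0,"gripper":1},{"dx":37.4,"dy":7.9,"dz":8.7,"ax":0,"ay":0,"az":0,"gripper":1},{"dx":37.4,"dy":7.9,"dz":8.7,"ax":0,"ay":0,"az":0,"gripper":1},{"dx":0,"dy":0,"dz":0,"ax":0,"ay":0,"az":0,"gripper":1}])

```text
clock: 2.98
eef_pos: [0.5545, 0.0679, 0.1688]
orientation: [-179.9, -0.2, 90.3]
contact_force: [-0.4, -1.0, -0.9]
finger_gap: 0.0856
grip_force: 0.0
```

```bash
python3 - <<'E'
from h import *
s=arm.get_state();p=arm.snapshot('wrist');cv2.imwrite('pics/w1.png',p[:,:,::-1])
np.save('w1.npy',np.r_[s['eef_pos'],s['orientation']]);print(s['eef_pos'],s['orientation'],proj('wrist',[[.555,.062,.062],[.559,.284,.03]],s))
E
```

```text
[0.55445632 0.06794692 0.16875413] [-1.79870637e+02 -1.62918360e-01  9.03456064e+01] [[256.12783273 199.39535242]
 [262.53306585 -64.01040027]]
```

Request:
play_rows(rows=[{"dx":37,"dy":0,"dz":2,"ax":0,"ay":0,"az":0,"gripper":1},{"dx":37,"dy":0,"dz":2,"ax":0,"ay":0,"az":0,"gripper":1},{"dx":37,"dy":0,"dz":2,"ax":0,"ay":0,"az":0,"gripper":1},{"dx":37,"dy":0,"dz":2,"ax":0,"ay":0,"az":0,"gripper":1},{"dx":37,"dy":0,"dz":2,"ax":0,"ay":0,"az":0,"gripper":1},{"dx":37,"dy":2,"dz":2,"ax":0,"ay":0,"az":0,"gripper":1},{"dx":0,"dy":0,"dz":0,"ax":0,"ay":0,"az":0,"gripper":1}])

```text
clock: 3.62
eef_pos: [0.5567, 0.2888, 0.1585]
orientation: [179.9, -0.2, 90.3]
contact_force: [0.4, 0.3, 0.4]
finger_gap: 0.0854
grip_force: 0.0
```

```bash
python3 - <<'E'
from h import *
s=arm.get_state();p=arm.snapshot('wrist');cv2.imwrite('pics/w2.png',p[:,:,::-1])
np.save('w2.npy',np.r_[s['eef_pos'],s['orientation']]);print(s['eef_pos'],s['orientation'],proj('wrist',[[.555,.062,.062],[.559,.284,.03]],s))
a=cv2.imread('pics/w1.png');cv2.imwrite('pics/w12.png',np.vstack([cv2.resize(a[110:260,150:350],None,fx=2,fy=2),cv2.resize(cv2.imread('pics/w2.png')[110:260,150:350],None,fx=2,fy=2)])[:600])
E
```

```text
[0.55674364 0.28876011 0.15850512] [179.87306651  -0.18002995  90.28446947] [[252.64584289 390.8645395 ]
 [257.21543844 192.29189742]]
```

View pics/w12.png

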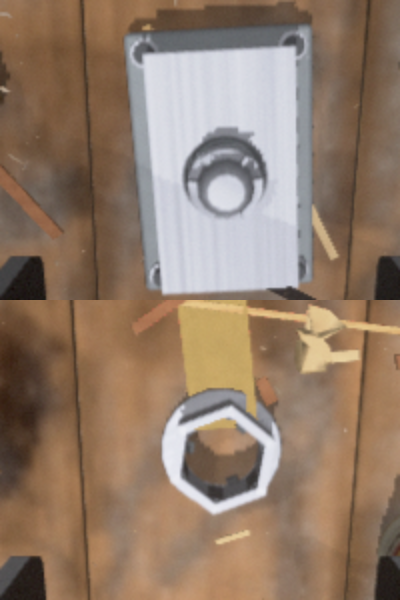

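Top half is the fixture with the stud nose at about wrist (264,206). Bottom half is the grey flange nut, centred near (261,187). I'll enlarge both to measure.

```bash
python3 - <<'E'
from h import *
f=lambda n,x,y:cv2.resize(cv2.imread(n)[y:y+72,x:x+64],None,fx=6,fy=6,interpolation=cv2.INTER_CUBIC)
cv2.imwrite('pics/z.png',np.hstack([f('pics/w2.png',228,150),f('pics/w1.png',232,168)]))
E
```

```text
(no output)
```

View pics/z.png

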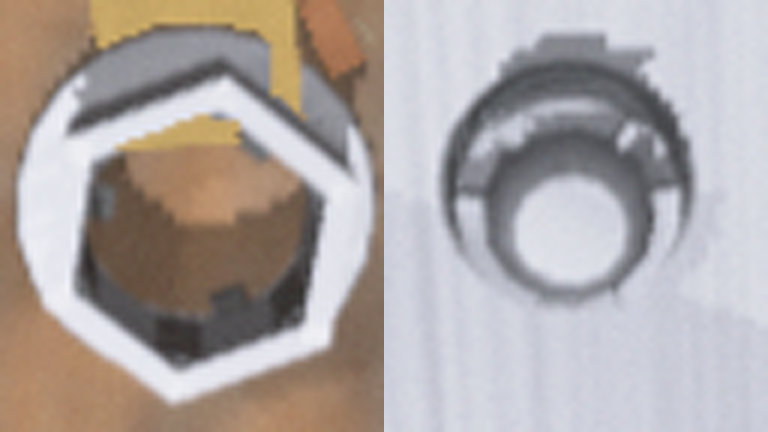

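```bash
python3 - <<'E'
from h import *
def st(n): a=np.load(n); return dict(eef_pos=a[:3],orientation=a[3:])
s2,s1=st('w2.npy'),st('w1.npy')
c=np.array([(222,75),(358,187),(328,345),(175,403),(45,305),(68,140)])/6+[227.6,149.6]
P=np.array([ray('wrist',*q,.03,s2) for q in c]);m=P.mean(0);print('nut',m)
d=P-m;print(np.hypot(d[:,0],d[:,1]),np.degrees(np.arctan2(d[:,1],d[:,0]))%60)
print('stud',ray('wrist',262.9,206.2,.062,s1))
L=np.array([(232,298),(100,203),(258,147)])/6+[227.6,149.6]
for q in L: 
  p=ray('wrist',*q,.0095,s2)-m;print('lug',np.degrees(np.arctan2(p[1],p[0])))
G=[(456-384,195),(692-384,195),(572-384,60)]
for y in(0,):
  print([ray('wrist',*(np.array(g)/6+[231.6,167.6]),.0362,s1).round(4) for g in G])
E
```

```text
nut [0.56266309 0.28601434 0.03      ]
[0.02915363 0.02842984 0.02858161 0.02876662 0.02845695 0.02846593] [23.21009038 20.86874586 21.52687133 22.08886146 22.22048061 20.88186095]
stud [0.56148881 0.05528976 0.062     ]
lug -66.72410288221631
lug 172.1003812083483
lug 49.80053611460837
[array([0.542 , 0.0536, 0.0362]), array([0.5831, 0.0538, 0.0362]), array([0.5619, 0.0776, 0.0362])]
```

Request:
play_rows(rows=[{"dx":0,"dy":0,"dz":0,"ax":0,"ay":0,"az":0.074,"gripper":1},{"dx":0,"dy":0,"dz":0,"ax":0,"ay":0,"az":0.074,"gripper":1},{"dx":-1.8,"dy":6.1,"dz":20,"ax":0,"ay":0,"az":0,"gripper":1},{"dx":0,"dy":0,"dz":30,"ax":0,"ay":0,"az":0,"gripper":1},{"dx":0,"dy":0,"dz":30,"ax":0,"ay":0,"az":0,"gripper":1},{"dx":0,"dy":0,"dz":25,"ax":0,"ay":0,"az":0,"gripper":1},{"dx":0,"dy":0,"dz":15,"ax":0,"ay":0,"az":0,"gripper":1},{"dx":0,"dy":0,"dz":0,"ax":0,"ay":0,"az":0,"gripper":1}])

```text
clock: 4.33
eef_pos: [0.5599, 0.2777, 0.0349]
orientation: [-179.6, 0.2, 81.5]
contact_force: [-0.7, -1.2, -0.1]
finger_gap: 0.0853
grip_force: 0.0
```

Request:
play_rows(rows=[{"dx":0,"dy":0,"dz":10,"ax":0,"ay":0,"az":0,"gripper":1},{"dx":0,"dy":0,"dz":10,"ax":0,"ay":0,"az":0,"gripper":1},{"dx":0,"dy":0,"dz":8,"ax":0,"ay":0,"az":0,"gripper":1},{"dx":0,"dy":0,"dz":5,"ax":0,"ay":0,"az":0,"gripper":1},{"dx":0,"dy":0,"dz":0,"ax":0,"ay":0,"az":0,"gripper":1},{"dx":0,"dy":0,"dz":0,"ax":0,"ay":0,"az":0,"gripper":1}])

```text
clock: 4.83
eef_pos: [0.5622, 0.2811, 0.0054]
orientation: [180.0, 0.0, 81.7]
contact_force: [0.0, -0.5, -0.3]
finger_gap: 0.0855
grip_force: 0.0
```

Request:
play_rows(rows=[{"dx":2.6,"dy":-0.3,"dz":0,"ax":0,"ay":0,"az":0,"gripper":1},{"dx":2.6,"dy":-0.3,"dz":0,"ax":0,"ay":0,"az":0,"gripper":1},{"dx":0,"dy":0,"dz":0,"ax":0,"ay":0,"az":0,"gripper":1},{"dx":0,"dy":0,"dz":0,"ax":0,"ay":0,"az":0,"gripper":1},{"dx":0,"dy":0,"dz":0,"ax":0,"ay":0,"az":0,"gripper":1}])

```text
clock: 5.25
eef_pos: [0.5624, 0.2865, 0.0057]
orientation: [180.0, -0.0, 81.7]
contact_force: [-0.1, 0.8, 0.3]
finger_gap: 0.0854
grip_force: 0.0
```

```bash
python3 - <<'E'
from h import *
s=arm.get_state();p=arm.snapshot('wrist')[:,:,::-1].copy();print(s['eef_pos'],s['orientation'])
t=np.radians(np.arange(21.8,382,60));
for q in ([.5625,.2862],):
  H=np.c_[q[0]+.02887*np.cos(t),q[1]+.02887*np.sin(t),0*t+.03]
  cv2.polylines(p,[np.int32(proj('wrist',H,s)*8)],True,(0,0,255),1,cv2.LINE_AA,3)
cv2.imwrite('pics/w3.png',cv2.resize(p[200:384,100:412],None,fx=2,fy=2))
E
```

```text
[0.56239566 0.28647264 0.00567782] [ 1.79977118e+02 -8.71135500e-03  8.17158610e+01]
```

View pics/w3.png

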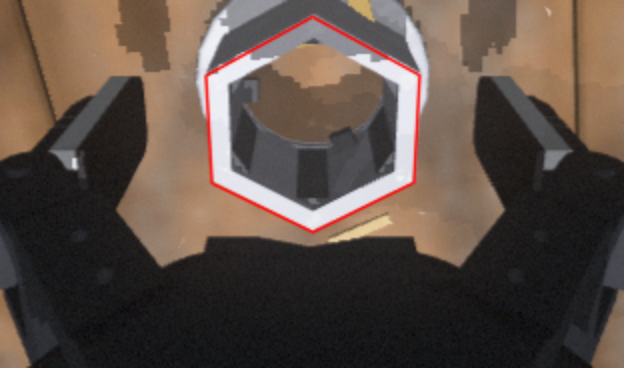

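The overlay hexagon sits on the nut, with the fingers symmetric about its flats. I'll close the gripper and lift.

Request:
play_rows(rows=[{"dx":0,"dy":0,"dz":0,"ax":0,"ay":0,"az":0,"gripper":0.5},{"dx":0,"dy":0,"dz":0,"ax":0,"ay":0,"az":0,"gripper":0.3},{"dx":0,"dy":0,"dz":0,"ax":0,"ay":0,"az":0,"gripper":0.3},{"dx":0,"dy":0,"dz":0,"ax":0,"ay":0,"az":0,"gripper":0.3},{"dx":0,"dy":0,"dz":0,"ax":0,"ay":0,"az":0,"gripper":0.3},{"dx":0,"dy":0,"dz":0,"ax":0,"ay":0,"az":0,"gripper":0.3},{"dx":0,"dy":0,"dz":0,"ax":0,"ay":0,"az":0,"gripper":0.3}])

```text
clock: 5.88
eef_pos: [0.5627, 0.2863, 0.0058]
orientation: [180.0, -0.0, 81.7]
contact_force: [0.7, -0.0, 3.6]
finger_gap: 0.0487
grip_force: 64.8
```

Request:
play_rows(rows=[{"dx":0,"dy":0,"dz":-8,"ax":0,"ay":0,"az":0,"gripper":0.3},{"dx":0,"dy":0,"dz":-18,"ax":0,"ay":0,"az":0,"gripper":0.3},{"dx":0,"dy":0,"dz":-26,"ax":0,"ay":0,"az":0,"gripper":0.3},{"dx":0,"dy":0,"dz":-26,"ax":0,"ay":0,"az":0,"gripper":0.3},{"dx":0,"dy":0,"dz":-17,"ax":0,"ay":0,"az":0,"gripper":0.3},{"dx":0,"dy":0,"dz":0,"ax":0,"ay":0,"az":0,"gripper":0.3}])

```text
clock: 6.38
eef_pos: [0.5645, 0.2871, 0.1041]
orientation: [179.6, -0.2, 81.7]
contact_force: [0.2, -1.1, -1.8]
finger_gap: 0.049
grip_force: 64.3
```

Request:
play_rows(rows=[{"dx":-10,"dy":2,"dz":0,"ax":0,"ay":0,"az":0,"gripper":0.3},{"dx":-25,"dy":4,"dz":0,"ax":0,"ay":0,"az":0,"gripper":0.3},{"dx":-34,"dy":5,"dz":0,"ax":0,"ay":0,"az":0,"gripper":0.3},{"dx":-34,"dy":5,"dz":0,"ax":0,"ay":0,"az":0,"gripper":0.3},{"dx":-34,"dy":5,"dz":0,"ax":0,"ay":0,"az":0,"gripper":0.3},{"dx":-34,"dy":5,"dz":0,"ax":0,"ay":0,"az":0,"gripper":0.3},{"dx":-30,"dy":4,"dz":0,"ax":0,"ay":0,"az":0,"gripper":0.3},{"dx":-20,"dy":1.5,"dz":0,"ax":0,"ay":0,"az":0,"gripper":0.3}])

```text
clock: 7.05
eef_pos: [0.5597, 0.0595, 0.0982]
orientation: [-179.7, 0.1, 81.6]
contact_force: [0.6, -0.1, -2.6]
finger_gap: 0.049
grip_force: 64.2
```

Request:
play_rows(rows=[{"dx":-7.5,"dy":0,"dz":0,"ax":0,"ay":0,"az":0,"gripper":0.3},{"dx":0,"dy":0,"dz":0,"ax":0,"ay":0,"az":0,"gripper":0.3},{"dx":0,"dy":0,"dz":0,"ax":0,"ay":0,"az":0,"gripper":0.3},{"dx":0,"dy":0,"dz":0,"ax":0,"ay":0,"az":0,"gripper":0.3},{"dx":0,"dy":0,"dz":0,"ax":0,"ay":0,"az":0,"gripper":0.3}])

```text
clock: 7.47
eef_pos: [0.5601, 0.0569, 0.1]
orientation: [-180.0, -0.0, 81.8]
contact_force: [-0.2, -0.0, -2.8]
finger_gap: 0.0488
grip_force: 64.2
```

```bash
python3 - <<'E'
from h import *
s=arm.get_state();p=arm.snapshot('wrist')[:,:,::-1].copy();print(s['eef_pos'],s['orientation'],s['contact_force'],s['moment'])
t=np.linspace(0,6.28,60)
for q in ([.561,.0555],):
  H=np.c_[q[0]+.009*np.cos(t),q[1]+.009*np.sin(t),0*t+.062]
  cv2.polylines(p,[np.int32(proj('wrist',H,s)*8)],True,(0,0,255),1,cv2.LINE_AA,3)
cv2.imwrite('pics/w4.png',cv2.resize(p[200:384,150:362],None,fx=3,fy=3))
E
```

```text
[0.56011931 0.05692654 0.10004332] [-1.79954794e+02 -1.21162964e-02  8.17942878e+01] [-0.24044983 -0.03895762 -2.76575632] [-0.01067644 -0.01125855 -0.0234119 ]
```

View pics/w4.png

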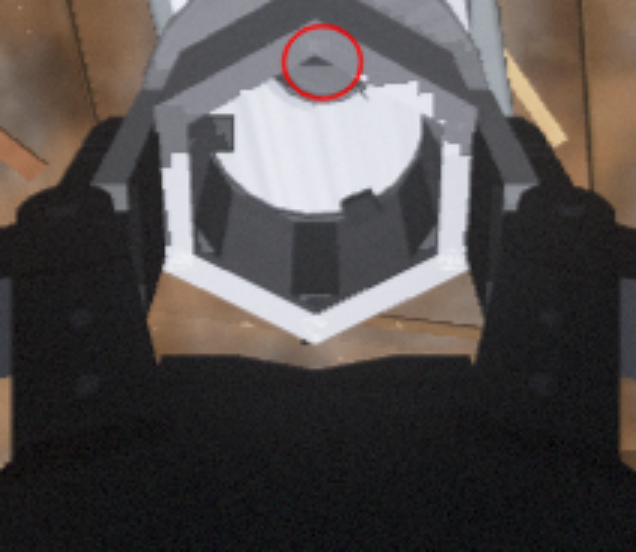

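The nose shows through the bore where predicted, with its near edge at (320,100). I'll centre the nut and lower it gently.

Request:
play_rows(rows=[{"dx":-1.3,"dy":1.1,"dz":8,"ax":0,"ay":0,"az":0,"gripper":0.3},{"dx":0,"dy":0,"dz":12,"ax":0,"ay":0,"az":0,"gripper":0.3},{"dx":0,"dy":0,"dz":12,"ax":0,"ay":0,"az":0,"gripper":0.3},{"dx":0,"dy":0,"dz":6,"ax":0,"ay":0,"az":0,"gripper":0.3},{"dx":0,"dy":0,"dz":2,"ax":0,"ay":0,"az":0,"gripper":0.3},{"dx":0,"dy":0,"dz":0,"ax":0,"ay":0,"az":0,"gripper":0.3},{"dx":0,"dy":0,"dz":0,"ax":0,"ay":0,"az":0,"gripper":0.3}])

```text
clock: 8.1
eef_pos: [0.5617, 0.0543, 0.0605]
orientation: [180.0, -0.0, 81.7]
contact_force: [-0.2, -0.1, -3.5]
finger_gap: 0.0489
grip_force: 64.1
```

Request:
play_rows(rows=[{"dx":0,"dy":0,"dz":1.5,"ax":0,"ay":0,"az":0,"gripper":0.3},{"dx":0,"dy":0,"dz":1.5,"ax":0,"ay":0,"az":0,"gripper":0.3},{"dx":0,"dy":0,"dz":1.5,"ax":0,"ay":0,"az":0,"gripper":0.3},{"dx":0,"dy":0,"dz":1.5,"ax":0,"ay":0,"az":0,"gripper":0.3},{"dx":0,"dy":0,"dz":0,"ax":0,"ay":0,"az":0,"gripper":0.3},{"dx":0,"dy":0,"dz":0,"ax":0,"ay":0,"az":0,"gripper":0.3}])

```text
clock: 8.6
eef_pos: [0.5615, 0.0543, 0.0544]
orientation: [180.0, -0.0, 81.7]
contact_force: [0.0, 1.1, -2.9]
finger_gap: 0.049
grip_force: 64.2
```

Request:
play_rows(rows=[{"dx":0.7,"dy":0,"dz":1,"ax":0,"ay":0,"az":0,"gripper":0.3},{"dx":0,"dy":0,"dz":1,"ax":0,"ay":0,"az":0,"gripper":0.3},{"dx":0,"dy":0,"dz":1,"ax":0,"ay":0,"az":0,"gripper":0.3},{"dx":0,"dy":0,"dz":0,"ax":0,"ay":0,"az":0,"gripper":0.3},{"dx":0,"dy":0,"dz":0,"ax":0,"ay":0,"az":0,"gripper":0.3}])

```text
clock: 9.02
eef_pos: [0.5614, 0.0548, 0.0513]
orientation: [-180.0, 0.0, 81.7]
contact_force: [0.1, 0.3, -1.9]
finger_gap: 0.0492
grip_force: 64.2
```

```bash
cat > s.py <<'E'
from h import *
s=arm.get_state()
for k in('clock','eef_pos','orientation','contact_force','moment'):print(k,np.round(s[k],4))
E
python3 s.py
```

```text
clock 9.0167
eef_pos [0.5614 0.0548 0.0513]
orientation [-1.799837e+02  7.000000e-03  8.169440e+01]
contact_force [ 0.0714  0.3376 -1.8563]
moment [ 0.0032 -0.0196 -0.041 ]
```

Request:
play_rows(rows=[{"dx":0,"dy":0,"dz":1,"ax":0,"ay":0,"az":0,"gripper":0.3},{"dx":0,"dy":0,"dz":0,"ax":0,"ay":0,"az":0,"gripper":0.3},{"dx":0,"dy":0,"dz":0,"ax":0,"ay":0,"az":0,"gripper":0.3}])

```text
clock: 9.27
eef_pos: [0.5615, 0.0548, 0.0504]
orientation: [180.0, 0.0, 81.7]
contact_force: [0.3, -0.1, -2.9]
finger_gap: 0.0489
grip_force: 64.2
```

Request:
play_rows(rows=[{"dx":0,"dy":0,"dz":1,"ax":0,"ay":0,"az":0,"gripper":0.3},{"dx":0,"dy":0,"dz":0,"ax":0,"ay":0,"az":0,"gripper":0.3},{"dx":0,"dy":0,"dz":0,"ax":0,"ay":0,"az":0,"gripper":0.3}])

```text
clock: 9.52
eef_pos: [0.5616, 0.0548, 0.05]
orientation: [180.0, 0.0, 81.7]
contact_force: [-0.5, -0.7, 3.3]
finger_gap: 0.049
grip_force: 64.9
```

Request:
play_rows(rows=[{"dx":0,"dy":0,"dz":0.3,"ax":0,"ay":0,"az":-0.06,"gripper":0.3},{"dx":0,"dy":0,"dz":0,"ax":0,"ay":0,"az":-0.06,"gripper":0.3},{"dx":0,"dy":0,"dz":0,"ax":0,"ay":0,"az":-0.06,"gripper":0.3},{"dx":0,"dy":0,"dz":0,"ax":0,"ay":0,"az":-0.06,"gripper":0.3},{"dx":0,"dy":0,"dz":0,"ax":0,"ay":0,"az":0,"gripper":0.3}])

```text
clock: 9.93
eef_pos: [0.5629, 0.0548, 0.0502]
orientation: [179.8, 0.0, 95.5]
contact_force: [0.2, -0.5, 6.1]
finger_gap: 0.049
grip_force: 65.0
```

```bash
python3 s.py
```

```text
clock 9.9333
eef_pos [0.5629 0.0548 0.0502]
orientation [1.798073e+02 2.560000e-02 9.551900e+01]
contact_force [ 0.2467 -0.5291  6.122 ]
moment [ 0.0958 -0.0172  0.024 ]
```

Request:
play_rows(rows=[{"dx":0,"dy":0,"dz":0,"ax":0,"ay":0,"az":-0.06,"gripper":0.3},{"dx":0,"dy":0,"dz":0,"ax":0,"ay":0,"az":-0.06,"gripper":0.3},{"dx":0,"dy":0,"dz":0,"ax":0,"ay":0,"az":-0.06,"gripper":0.3},{"dx":0,"dy":0,"dz":0,"ax":0,"ay":0,"az":0,"gripper":0.3}])

```text
clock: 10.27
eef_pos: [0.5613, 0.0549, 0.0487]
orientation: [-180.0, -0.0, 105.8]
contact_force: [-0.1, -0.0, -2.9]
finger_gap: 0.0491
grip_force: 64.1
```

```bash
python3 s.py
```

```text
clock 10.2667
eef_pos [0.5613 0.0549 0.0487]
orientation [-1.799788e+02 -1.350000e-02  1.057614e+02]
contact_force [-0.1021 -0.0308 -2.8532]
moment [ 0.0714 -0.0904 -0.0048]
```

Request:
play_rows(rows=[{"dx":0,"dy":0,"dz":0,"ax":0,"ay":0,"az":-0.06,"gripper":0.3},{"dx":0,"dy":0,"dz":0,"ax":0,"ay":0,"az":-0.06,"gripper":0.3},{"dx":0,"dy":0,"dz":0,"ax":0,"ay":0,"az":-0.06,"gripper":0.3},{"dx":0,"dy":0,"dz":0,"ax":0,"ay":0,"az":0,"gripper":0.3}])

```text
clock: 10.6
eef_pos: [0.5615, 0.0549, 0.0487]
orientation: [180.0, -0.0, 116.0]
contact_force: [0.5, 0.3, -2.6]
finger_gap: 0.049
grip_force: 64.1
```

```bash
python3 s.py
```

```text
clock 10.6
eef_pos [0.5615 0.0549 0.0487]
orientation [ 1.799994e+02 -1.020000e-02  1.160037e+02]
contact_force [ 0.4661  0.2932 -2.6013]
moment [ 0.065  -0.15   -0.0275]
```

Request:
play_rows(rows=[{"dx":0,"dy":0,"dz":1,"ax":0,"ay":0,"az":0,"gripper":0.3},{"dx":0,"dy":0,"dz":0.5,"ax":0,"ay":0,"az":0,"gripper":0.3},{"dx":0,"dy":0,"dz":0,"ax":0,"ay":0,"az":0,"gripper":0.3},{"dx":0,"dy":0,"dz":0,"ax":0,"ay":0,"az":0,"gripper":0.3}])

```text
clock: 10.93
eef_pos: [0.5616, 0.0549, 0.0476]
orientation: [180.0, 0.0, 116.0]
contact_force: [0.7, 1.0, -2.4]
finger_gap: 0.0486
grip_force: 64.3
```

Request:
play_rows(rows=[{"dx":0,"dy":0,"dz":0.8,"ax":0,"ay":0,"az":0,"gripper":0.3},{"dx":0,"dy":0,"dz":0,"ax":0,"ay":0,"az":0,"gripper":0.3},{"dx":0,"dy":0,"dz":0,"ax":0,"ay":0,"az":0,"gripper":0.3}])

```text
clock: 11.18
eef_pos: [0.5616, 0.0549, 0.0474]
orientation: [180.0, 0.0, 116.0]
contact_force: [-0.9, -0.3, 4.3]
finger_gap: 0.0493
grip_force: 64.9
```

Request:
play_rows(rows=[{"dx":0,"dy":0,"dz":0.5,"ax":0,"ay":0,"az":0,"gripper":0.3},{"dx":0,"dy":0,"dz":0,"ax":0,"ay":0,"az":0,"gripper":0.3},{"dx":0,"dy":0,"dz":0,"ax":0,"ay":0,"az":0,"gripper":0.3}])

```text
clock: 11.43
eef_pos: [0.5616, 0.0549, 0.0473]
orientation: [180.0, 0.0, 116.1]
contact_force: [-1.3, 0.2, 7.8]
finger_gap: 0.0488
grip_force: 65.5
```

Request:
play_rows(rows=[{"dx":0,"dy":0,"dz":-0.1,"ax":0,"ay":0,"az":-0.06,"gripper":0.3},{"dx":0,"dy":0,"dz":-0.1,"ax":0,"ay":0,"az":-0.06,"gripper":0.3},{"dx":0,"dy":0,"dz":-0.1,"ax":0,"ay":0,"az":-0.06,"gripper":0.3},{"dx":0,"dy":0,"dz":-0.1,"ax":0,"ay":0,"az":-0.06,"gripper":0.3},{"dx":0,"dy":0,"dz":0,"ax":0,"ay":0,"az":0,"gripper":0.3}])

```text
clock: 11.85
eef_pos: [0.5625, 0.0551, 0.0477]
orientation: [179.9, 0.1, 129.9]
contact_force: [0.4, 2.6, 6.3]
finger_gap: 0.0491
grip_force: 65.2
```

```bash
python3 s.py
```

```text
clock 11.85
eef_pos [0.5625 0.0551 0.0477]
orientation [1.798780e+02 7.890000e-02 1.298993e+02]
contact_force [0.3976 2.6201 6.3262]
moment [ 0.3048  0.0227 -0.0047]
```

Request:
play_rows(rows=[{"dx":0,"dy":0,"dz":-0.1,"ax":0,"ay":0,"az":-0.06,"gripper":0.3},{"dx":0,"dy":0,"dz":-0.1,"ax":0,"ay":0,"az":-0.06,"gripper":0.3},{"dx":0,"dy":0,"dz":-0.1,"ax":0,"ay":0,"az":-0.06,"gripper":0.3},{"dx":0,"dy":0,"dz":0,"ax":0,"ay":0,"az":0,"gripper":0.3}])

```text
clock: 12.18
eef_pos: [0.5626, 0.0551, 0.048]
orientation: [179.9, 0.1, 140.2]
contact_force: [0.8, 2.2, 6.3]
finger_gap: 0.0487
grip_force: 65.2
```

```bash
python3 s.py
```

```text
clock 12.1833
eef_pos [0.5626 0.0551 0.048 ]
orientation [1.798862e+02 1.147000e-01 1.402208e+02]
contact_force [0.787  2.2381 6.3496]
moment [0.2876 0.0065 0.0236]
```

Request:
play_rows(rows=[{"dx":0,"dy":0,"dz":-0.1,"ax":0,"ay":0,"az":-0.06,"gripper":0.3},{"dx":0,"dy":0,"dz":-0.1,"ax":0,"ay":0,"az":-0.06,"gripper":0.3},{"dx":0,"dy":0,"dz":-0.1,"ax":0,"ay":0,"az":-0.06,"gripper":0.3},{"dx":0,"dy":0,"dz":0,"ax":0,"ay":0,"az":0,"gripper":0.3}])

```text
clock: 12.52
eef_pos: [0.5627, 0.0552, 0.0484]
orientation: [179.9, 0.1, 150.5]
contact_force: [0.9, 1.6, 5.4]
finger_gap: 0.0488
grip_force: 65.2
```

Request:
play_rows(rows=[{"dx":0,"dy":0,"dz":-0.1,"ax":0,"ay":0,"az":-0.06,"gripper":0.3},{"dx":0,"dy":0,"dz":-0.1,"ax":0,"ay":0,"az":-0.06,"gripper":0.3},{"dx":0,"dy":0,"dz":0,"ax":0,"ay":0,"az":0,"gripper":0.3}])

```text
clock: 12.77
eef_pos: [0.5628, 0.0552, 0.0486]
orientation: [179.9, 0.2, 157.4]
contact_force: [-0.1, 1.5, 6.7]
finger_gap: 0.0488
grip_force: 65.2
```

```bash
python3 s.py
```

```text
clock 12.7667
eef_pos [0.5628 0.0552 0.0486]
orientation [1.799091e+02 1.635000e-01 1.574024e+02]
contact_force [-0.1207  1.5374  6.7328]
moment [ 0.3984 -0.0168  0.0445]
```

Request:
play_rows(rows=[{"dx":0,"dy":0,"dz":0,"ax":0,"ay":0,"az":-0.05,"gripper":0.3},{"dx":0,"dy":0,"dz":0,"ax":0,"ay":0,"az":-0.05,"gripper":0.3},{"dx":0,"dy":0,"dz":0,"ax":0,"ay":0,"az":0,"gripper":0.3}])

```text
clock: 13.02
eef_pos: [0.5629, 0.0553, 0.0488]
orientation: [179.9, 0.2, 163.1]
contact_force: [0.5, 2.6, 7.1]
finger_gap: 0.0487
grip_force: 65.3
```

Request:
play_rows(rows=[{"dx":0,"dy":0,"dz":0,"ax":0,"ay":0,"az":-0.05,"gripper":0.3},{"dx":0,"dy":0,"dz":0,"ax":0,"ay":0,"az":-0.05,"gripper":0.3},{"dx":0,"dy":0,"dz":0,"ax":0,"ay":0,"az":0,"gripper":0.3}])

```text
clock: 13.27
eef_pos: [0.563, 0.0552, 0.0488]
orientation: [179.9, 0.2, 168.8]
contact_force: [0.2, 2.9, 8.5]
finger_gap: 0.0491
grip_force: 65.2
```

```bash
python3 s.py
```

```text
clock 13.2667
eef_pos [0.563  0.0552 0.0488]
orientation [179.9374   0.2062 168.8461]
contact_force [0.1905 2.9396 8.5465]
moment [ 0.4481 -0.0632  0.005 ]
```

Request:
play_rows(rows=[{"dx":0,"dy":0,"dz":0,"ax":0,"ay":0,"az":-0.05,"gripper":0.3},{"dx":0,"dy":0,"dz":0,"ax":0,"ay":0,"az":-0.05,"gripper":0.3},{"dx":0,"dy":0,"dz":0,"ax":0,"ay":0,"az":0,"gripper":0.3}])

```text
clock: 13.52
eef_pos: [0.5631, 0.0552, 0.0483]
orientation: [180.0, 0.2, 174.5]
contact_force: [1.8, 3.6, 3.3]
finger_gap: 0.0492
grip_force: 64.7
```

Request:
play_rows(rows=[{"dx":0,"dy":0,"dz":0,"ax":0,"ay":0,"az":-0.05,"gripper":0.3},{"dx":0,"dy":0,"dz":0,"ax":0,"ay":0,"az":-0.05,"gripper":0.3},{"dx":0,"dy":0,"dz":0,"ax":0,"ay":0,"az":0,"gripper":0.3}])

```text
clock: 13.77
eef_pos: [0.5625, 0.0551, 0.0473]
orientation: [180.0, 0.1, -179.8]
contact_force: [2.6, 3.0, -1.6]
finger_gap: 0.0486
grip_force: 64.1
```

```bash
python3 s.py
```

```text
clock 13.7667
eef_pos [0.5625 0.0551 0.0473]
orientation [ 1.799770e+02  1.220000e-01 -1.798081e+02]
contact_force [ 2.6072  3.011  -1.6452]
moment [ 0.5971 -0.4567 -0.0636]
```

Request:
play_rows(rows=[{"dx":-0.6,"dy":0.3,"dz":0.8,"ax":0,"ay":0,"az":0,"gripper":0.3},{"dx":0,"dy":0,"dz":0.8,"ax":0,"ay":0,"az":0,"gripper":0.3},{"dx":0,"dy":0,"dz":0,"ax":0,"ay":0,"az":0,"gripper":0.3},{"dx":0,"dy":0,"dz":0,"ax":0,"ay":0,"az":0,"gripper":0.3}])

```text
clock: 14.1
eef_pos: [0.5621, 0.0552, 0.0456]
orientation: [180.0, -0.0, -179.8]
contact_force: [3.0, 3.1, -1.8]
finger_gap: 0.0488
grip_force: 64.1
```

Request:
play_rows(rows=[{"dx":0,"dy":0,"dz":0.5,"ax":0,"ay":0,"az":0,"gripper":0.3},{"dx":0,"dy":0,"dz":0.5,"ax":0,"ay":0,"az":0,"gripper":0.3},{"dx":0,"dy":0,"dz":0,"ax":0,"ay":0,"az":0,"gripper":0.3}])

```text
clock: 14.35
eef_pos: [0.5621, 0.0552, 0.0449]
orientation: [180.0, 0.0, -179.8]
contact_force: [1.8, 2.6, -1.7]
finger_gap: 0.0489
grip_force: 64.2
```

```bash
python3 s.py
```

```text
clock 14.35
eef_pos [0.5621 0.0552 0.0449]
orientation [ 1.799926e+02  9.900000e-03 -1.797779e+02]
contact_force [ 1.8489  2.6132 -1.6902]
moment [ 0.4547 -0.3738 -0.0425]
```

Request:
play_rows(rows=[{"dx":-0.3,"dy":0.4,"dz":0.7,"ax":0,"ay":0,"az":0,"gripper":0.3},{"dx":0,"dy":0,"dz":0.4,"ax":0,"ay":0,"az":0,"gripper":0.3},{"dx":0,"dy":0,"dz":0,"ax":0,"ay":0,"az":0,"gripper":0.3},{"dx":0,"dy":0,"dz":0,"ax":0,"ay":0,"az":0,"gripper":0.3}])

```text
clock: 14.68
eef_pos: [0.562, 0.0555, 0.0436]
orientation: [-180.0, -0.0, -179.8]
contact_force: [1.4, 1.6, -2.0]
finger_gap: 0.049
grip_force: 64.2
```

Request:
play_rows(rows=[{"dx":0,"dy":0,"dz":0.5,"ax":0,"ay":0,"az":0,"gripper":0.3},{"dx":0,"dy":0,"dz":0.2,"ax":0,"ay":0,"az":0,"gripper":0.3},{"dx":0,"dy":0,"dz":0,"ax":0,"ay":0,"az":0,"gripper":0.3},{"dx":0,"dy":0,"dz":0,"ax":0,"ay":0,"az":0,"gripper":0.3}])

```text
clock: 15.02
eef_pos: [0.562, 0.0555, 0.043]
orientation: [-180.0, -0.0, -179.8]
contact_force: [0.8, 0.6, -1.6]
finger_gap: 0.0485
grip_force: 64.3
```

```bash
python3 s.py
```

```text
clock 15.0167
eef_pos [0.562  0.0555 0.043 ]
orientation [-1.799958e+02 -4.340000e-02 -1.797515e+02]
contact_force [ 0.7899  0.6402 -1.6313]
moment [ 0.2464 -0.0893  0.0471]
```

The nut has dropped in, with its underside at about 37 mm. Now I'll wind it clockwise.

Request:
play_rows(rows=[{"dx":0,"dy":0,"dz":0.15,"ax":0,"ay":0,"az":0.06,"gripper":0.3},{"dx":0,"dy":0,"dz":0.15,"ax":0,"ay":0,"az":0.06,"gripper":0.3},{"dx":0,"dy":0,"dz":0.15,"ax":0,"ay":0,"az":0.06,"gripper":0.3},{"dx":0,"dy":0,"dz":0.15,"ax":0,"ay":0,"az":0.06,"gripper":0.3},{"dx":0,"dy":0,"dz":0,"ax":0,"ay":0,"az":0,"gripper":0.3}])

```text
clock: 15.43
eef_pos: [0.5618, 0.0556, 0.0422]
orientation: [-180.0, -0.1, 166.4]
contact_force: [1.5, 1.0, -3.1]
finger_gap: 0.0488
grip_force: 64.3
```

```bash
python3 s.py
```

```text
clock 15.4333
eef_pos [0.5618 0.0556 0.0422]
orientation [-1.799831e+02 -7.090000e-02  1.664429e+02]
contact_force [ 1.4608  1.0218 -3.1496]
moment [ 0.2156 -0.0663  0.0087]
```

Request:
play_rows(rows=[{"dx":0,"dy":0,"dz":0.15,"ax":0,"ay":0,"az":0.06,"gripper":0.3},{"dx":0,"dy":0,"dz":0.15,"ax":0,"ay":0,"az":0.06,"gripper":0.3},{"dx":0,"dy":0,"dz":0.15,"ax":0,"ay":0,"az":0.06,"gripper":0.3},{"dx":0,"dy":0,"dz":0,"ax":0,"ay":0,"az":0,"gripper":0.3}])

```text
clock: 15.77
eef_pos: [0.5618, 0.0555, 0.042]
orientation: [-180.0, -0.1, 156.2]
contact_force: [0.1, 0.4, -1.1]
finger_gap: 0.0489
grip_force: 64.3
```

```bash
python3 s.py
```

```text
clock 15.7667
eef_pos [0.5618 0.0555 0.042 ]
orientation [-1.799654e+02 -5.860000e-02  1.562184e+02]
contact_force [ 0.0823  0.4384 -1.1228]
moment [0.1148 0.0009 0.024 ]
```

Request:
play_rows(rows=[{"dx":0,"dy":0,"dz":0.17,"ax":0,"ay":0,"az":0.06,"gripper":0.3},{"dx":0,"dy":0,"dz":0.17,"ax":0,"ay":0,"az":0.06,"gripper":0.3},{"dx":0,"dy":0,"dz":0.17,"ax":0,"ay":0,"az":0.06,"gripper":0.3},{"dx":0,"dy":0,"dz":0.17,"ax":0,"ay":0,"az":0.06,"gripper":0.3},{"dx":0,"dy":0,"dz":0,"ax":0,"ay":0,"az":0,"gripper":0.3}])

```text
clock: 16.18
eef_pos: [0.562, 0.0555, 0.0417]
orientation: [-180.0, -0.0, 142.5]
contact_force: [-1.6, 1.9, 2.7]
finger_gap: 0.0488
grip_force: 64.6
```

```bash
python3 s.py
```

```text
clock 16.1833
eef_pos [0.562  0.0555 0.0417]
orientation [-1.799763e+02 -2.180000e-02  1.425146e+02]
contact_force [-1.6115  1.8742  2.7078]
moment [0.2118 0.036  0.0187]
```

Request:
play_rows(rows=[{"dx":0,"dy":0,"dz":0.17,"ax":0,"ay":0,"az":0.06,"gripper":0.3},{"dx":0,"dy":0,"dz":0.17,"ax":0,"ay":0,"az":0.06,"gripper":0.3},{"dx":0,"dy":0,"dz":0.17,"ax":0,"ay":0,"az":0.06,"gripper":0.3},{"dx":0,"dy":0,"dz":0.17,"ax":0,"ay":0,"az":0.06,"gripper":0.3},{"dx":0,"dy":0,"dz":0,"ax":0,"ay":0,"az":0,"gripper":0.3}])

```text
clock: 16.6
eef_pos: [0.5625, 0.0554, 0.0411]
orientation: [180.0, 0.0, 128.8]
contact_force: [0.2, 0.7, 3.6]
finger_gap: 0.0487
grip_force: 64.7
```

```bash
python3 s.py
```

```text
clock 16.6
eef_pos [0.5625 0.0554 0.0411]
orientation [1.799967e+02 2.250000e-02 1.287902e+02]
contact_force [0.183  0.6704 3.5831]
moment [ 0.0704  0.1255 -0.0883]
```

Request:
play_rows(rows=[{"dx":0,"dy":0,"dz":0.18,"ax":0,"ay":0,"az":0.06,"gripper":0.3},{"dx":0,"dy":0,"dz":0.18,"ax":0,"ay":0,"az":0.06,"gripper":0.3},{"dx":0,"dy":0,"dz":0.18,"ax":0,"ay":0,"az":0.06,"gripper":0.3},{"dx":0,"dy":0,"dz":0.18,"ax":0,"ay":0,"az":0.06,"gripper":0.3},{"dx":0,"dy":0,"dz":0,"ax":0,"ay":0,"az":0,"gripper":0.3}])

```text
clock: 17.02
eef_pos: [0.5626, 0.0552, 0.0404]
orientation: [180.0, 0.0, 115.1]
contact_force: [-0.5, -0.0, 3.6]
finger_gap: 0.0489
grip_force: 64.8
```

```bash
python3 s.py
```

```text
clock 17.0167
eef_pos [0.5626 0.0552 0.0404]
orientation [1.799888e+02 3.060000e-02 1.150610e+02]
contact_force [-0.4628 -0.0164  3.643 ]
moment [ 0.026   0.0985 -0.1454]
```

Request:
play_rows(rows=[{"dx":0,"dy":0,"dz":0.18,"ax":0,"ay":0,"az":0.06,"gripper":0.3},{"dx":0,"dy":0,"dz":0.18,"ax":0,"ay":0,"az":0.06,"gripper":0.3},{"dx":0,"dy":0,"dz":0.18,"ax":0,"ay":0,"az":0.06,"gripper":0.3},{"dx":0,"dy":0,"dz":0,"ax":0,"ay":0,"az":0,"gripper":0.3}])

```text
clock: 17.35
eef_pos: [0.5624, 0.0553, 0.0398]
orientation: [180.0, 0.0, 104.8]
contact_force: [-1.2, -0.7, 4.2]
finger_gap: 0.0486
grip_force: 64.9
```

```bash
python3 s.py
```

```text
clock 17.35
eef_pos [0.5624 0.0553 0.0398]
orientation [1.799951e+02 1.740000e-02 1.047621e+02]
contact_force [-1.1666 -0.6836  4.2344]
moment [-0.0055  0.1981 -0.1785]
```

Request:
play_rows(rows=[{"dx":0,"dy":0,"dz":0.18,"ax":0,"ay":0,"az":0.06,"gripper":0.3},{"dx":0,"dy":0,"dz":0.18,"ax":0,"ay":0,"az":0.06,"gripper":0.3},{"dx":0,"dy":0,"dz":0.18,"ax":0,"ay":0,"az":0.06,"gripper":0.3},{"dx":0,"dy":0,"dz":0,"ax":0,"ay":0,"az":0,"gripper":0.3}])

```text
clock: 17.68
eef_pos: [0.5623, 0.0554, 0.0392]
orientation: [-180.0, 0.0, 94.5]
contact_force: [-1.2, -0.7, 4.7]
finger_gap: 0.049
grip_force: 65.0
```

```bash
python3 s.py
```

```text
clock 17.6833
eef_pos [0.5623 0.0554 0.0392]
orientation [-1.799948e+02  5.300000e-03  9.445380e+01]
contact_force [-1.1943 -0.729   4.6737]
moment [-0.0233  0.1726 -0.1254]
```

Request:
play_rows(rows=[{"dx":0,"dy":0,"dz":0.18,"ax":0,"ay":0,"az":0.06,"gripper":0.3},{"dx":0,"dy":0,"dz":0.18,"ax":0,"ay":0,"az":0.06,"gripper":0.3},{"dx":0,"dy":0,"dz":0,"ax":0,"ay":0,"az":0,"gripper":0.3}])

```text
clock: 17.93
eef_pos: [0.5622, 0.0555, 0.0388]
orientation: [-180.0, 0.0, 87.6]
contact_force: [-1.5, -1.0, 5.4]
finger_gap: 0.0486
grip_force: 65.0
```

```bash
python3 s.py
```

```text
clock 17.9333
eef_pos [0.5622 0.0555 0.0388]
orientation [-1.799887e+02  6.400000e-03  8.758510e+01]
contact_force [-1.5412 -0.988   5.364 ]
moment [-0.1002  0.1665 -0.1724]
```

Request:
play_rows(rows=[{"dx":0,"dy":0,"dz":0.18,"ax":0,"ay":0,"az":0.05,"gripper":0.3},{"dx":0,"dy":0,"dz":0,"ax":0,"ay":0,"az":0,"gripper":0.3}])

```text
clock: 18.1
eef_pos: [0.5622, 0.0554, 0.0387]
orientation: [-180.0, 0.0, 84.7]
contact_force: [-1.8, -0.6, 5.9]
finger_gap: 0.049
grip_force: 65.0
```

```bash
python3 s.py
```

```text
clock 18.1
eef_pos [0.5622 0.0554 0.0387]
orientation [-1.799867e+02  7.400000e-03  8.474750e+01]
contact_force [-1.7606 -0.6208  5.8706]
moment [-0.0859  0.143  -0.1476]
```

Request:
play_rows(rows=[{"dx":0,"dy":0,"dz":0.18,"ax":0,"ay":0,"az":0.05,"gripper":0.3},{"dx":0,"dy":0,"dz":0,"ax":0,"ay":0,"az":0,"gripper":0.3}])

```text
clock: 18.27
eef_pos: [0.5622, 0.0554, 0.0385]
orientation: [-180.0, 0.0, 81.9]
contact_force: [-1.7, -0.1, 5.4]
finger_gap: 0.0486
grip_force: 65.1
```

```bash
python3 s.py
```

```text
clock 18.2667
eef_pos [0.5622 0.0554 0.0385]
orientation [-1.799844e+02  1.080000e-02  8.188800e+01]
contact_force [-1.7048 -0.0602  5.3582]
moment [-0.0627  0.1752 -0.1671]
```

Request:
play_rows(rows=[{"dx":0,"dy":0,"dz":0.15,"ax":0,"ay":0,"az":0.05,"gripper":0.3},{"dx":0,"dy":0,"dz":0,"ax":0,"ay":0,"az":0,"gripper":0.3}])

```text
clock: 18.43
eef_pos: [0.5621, 0.0554, 0.0384]
orientation: [-180.0, 0.0, 79.1]
contact_force: [-2.1, -0.6, 6.0]
finger_gap: 0.0486
grip_force: 65.1
```

```bash
python3 s.py
```

```text
clock 18.4333
eef_pos [0.5621 0.0554 0.0384]
orientation [-1.79981e+02  2.30000e-02  7.90664e+01]
contact_force [-2.0806 -0.5784  5.9709]
moment [-0.1042  0.2284 -0.2321]
```

Request:
play_rows(rows=[{"dx":0,"dy":0,"dz":0.15,"ax":0,"ay":0,"az":0.05,"gripper":0.3},{"dx":0,"dy":0,"dz":0,"ax":0,"ay":0,"az":0,"gripper":0.3}])

```text
clock: 18.6
eef_pos: [0.562, 0.0554, 0.0384]
orientation: [-180.0, 0.0, 76.3]
contact_force: [-2.8, -0.6, 6.9]
finger_gap: 0.049
grip_force: 65.2
```

```bash
python3 s.py
```

```text
clock 18.6
eef_pos [0.562  0.0554 0.0384]
orientation [-1.79981e+02  4.82000e-02  7.62896e+01]
contact_force [-2.8065 -0.6106  6.8902]
moment [-0.0973  0.2459  0.0798]
```

Request:
play_rows(rows=[{"dx":0,"dy":0,"dz":0,"ax":0,"ay":0,"az":0.03,"gripper":0.3},{"dx":0,"dy":0,"dz":0,"ax":0,"ay":0,"az":0,"gripper":0.3}])

```text
clock: 18.77
eef_pos: [0.562, 0.0554, 0.0384]
orientation: [-180.0, 0.1, 74.7]
contact_force: [-2.7, 0.2, 6.6]
finger_gap: 0.0492
grip_force: 65.2
```

```bash
python3 s.py
```

```text
clock 18.7667
eef_pos [0.562  0.0554 0.0384]
orientation [-1.799834e+02  7.110000e-02  7.469380e+01]
contact_force [-2.7208  0.2043  6.591 ]
moment [-0.0249  0.2826  0.4862]
```

Home is reached: the turning moment has risen to 0.49 N m and z has stopped falling. I'll relieve the push, let go and rise.

Request:
play_rows(rows=[{"dx":0,"dy":0,"dz":-0.3,"ax":0,"ay":0,"az":0,"gripper":0.3},{"dx":0,"dy":0,"dz":0,"ax":0,"ay":0,"az":0,"gripper":0.75},{"dx":0,"dy":0,"dz":0,"ax":0,"ay":0,"az":0,"gripper":0.8},{"dx":0,"dy":0,"dz":0,"ax":0,"ay":0,"az":0,"gripper":0.9},{"dx":0,"dy":0,"dz":0,"ax":0,"ay":0,"az":0,"gripper":0.9},{"dx":0,"dy":0,"dz":-5,"ax":0,"ay":0,"az":0,"gripper":0.9},{"dx":0,"dy":0,"dz":-15,"ax":0,"ay":0,"az":0,"gripper":0.9},{"dx":0,"dy":0,"dz":-20,"ax":0,"ay":0,"az":0,"gripper":0.9}])

```text
clock: 19.43
eef_pos: [0.5612, 0.0556, 0.0774]
orientation: [-179.8, 0.0, 74.3]
contact_force: [0.6, 0.3, 0.4]
finger_gap: 0.0769
grip_force: 0.0
```

Request:
play_rows(rows=[{"dx":0,"dy":0,"dz":-30,"ax":0,"ay":0,"az":0,"gripper":0.9},{"dx":0,"dy":0,"dz":-30,"ax":0,"ay":0,"az":0,"gripper":0.9},{"dx":0,"dy":0,"dz":-15,"ax":0,"ay":0,"az":0,"gripper":0.9},{"dx":0,"dy":0,"dz":0,"ax":0,"ay":0,"az":0,"gripper":0.9},{"dx":0,"dy":0,"dz":0,"ax":0,"ay":0,"az":0,"gripper":0.9},{"dx":0,"dy":0,"dz":0,"ax":0,"ay":0,"az":0,"gripper":0.9}])

```text
clock: 19.93
eef_pos: [0.5615, 0.0556, 0.1524]
orientation: [-179.9, 0.0, 74.2]
contact_force: [-0.5, -0.2, -0.1]
finger_gap: 0.0769
grip_force: 0.0
```

```bash
python3 - <<'E'
from h import *
s=arm.get_state();print(s['eef_pos'],s['contact_force'])
p=arm.snapshot('wrist')[:,:,::-1];q=arm.snapshot('scene')[:,:,::-1]
cv2.imwrite('pics/w5.png',np.hstack([cv2.resize(p[90:290,170:340],None,fx=2.2,fy=2.2),cv2.resize(q[130:210,220:320],None,fx=4,fy=5.5)]))
E
```

```text
[0.56149314 0.05560853 0.15238184] [-0.52563555 -0.16480171 -0.06378809]
```

View pics/w5.png

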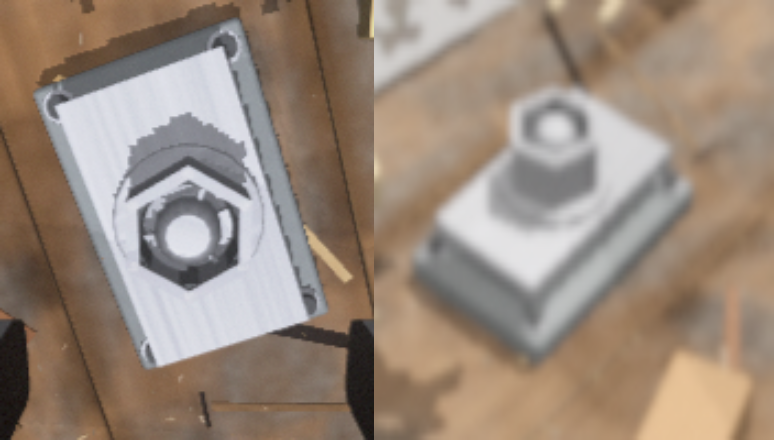

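The nut sits flat on the pressed plate, centred at (190,235). Its flats are still square to the fingers, so it has not unwound. I'll hand in.

```bash
python3 -c "
from rig import arm
print(arm.finish_job())"
```

```text
the job is handed in; nothing more can be done
None
```

The flange nut is on the stud, dropped into the thread by backing off, and wound clockwise until the clamp plate seemed home (no further drop, about 0.49 N m); I let go and handed in at about 20 s without going near the sanding block, offcut or glue bottle.

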